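# Index the sample carousel, load a carrier and bring it under the measuring head

## Robot

A 6-joint arm with a two-finger parallel gripper is mounted at the origin on the work surface. World frame = base frame: x ahead of the robot, y to its left, z up, the work surface at z = 0. Lengths are in mm, angles in rad, forces in N, time in s.
With the tool pointing down it reaches from about 425 to 950 mm from the base axis. Payload 14.7 kg.
Tool frame: the origin (TCP) lies between the finger pads; the fingertips stand 14 mm ahead of it and the grasp point (between the pads) lies 5 mm behind it; z points along the fingers, y is the line along which they close (so a half turn about z gives the same grasp; the last joint's range is limited). The gripper opens to 85 mm and grips with 20 to 120 N. Pads are 22 mm wide; open, the fingers measure 114 mm over their backs; the gripper's body (76 mm by 85 mm) begins 54 mm behind the grasp point. The pads swing forward as they close: fully open they stand 13 mm farther back than shut.
Start: joints at [1.061, 0.48, 1.596, -0, 1.065, -0.047], TCP at [290.172, 581.629, 245.297] pointing down, gripper open.
Joint ranges: [-2.75, 2.75], [-0.82, 2.05], [0.23, 2.67], [-1.56, 4.7], [0.09, 2.69], [-2.92, 2.92]. Speed limits (rad/s): [1.89, 1.89, 2.39, 3.01, 3.01, 3.01].

## Interface

Orientations are given as a unit quaternion [w, x, y, z].
In Python, from workcell import robot gives the robot as it stands.
- The arm moves only by the tool carry_out, never from a script. Its argument "steps" is a list that holds one entry, the list of rows, each a list of 6 numbers: the shift along the tool's x, y, z as a fraction of full scale, then the turn, a rotation vector about the tool's x, y, z as a fraction of full scale. A call has exactly 8 rows; each row is the pose to reach, as a shift and turn from the pose commanded when the call began, along the tool's axes at that moment; what a row does not reach only later rows make up. Full scale, the value 1, is 15 cm for a shift and pi/2 rad for a turn. A row lasts 1/10 s, in which the tool goes at most 50 mm and 8.59 degrees, less where a joint would pass 70% of its speed; a pose out of reach is approached as far as the arm can. A call with a number of a shift or a turn outside -1 to 1 is refused whole. A call with a gripper value outside its range is refused whole. "fingers" is the opening in per cent of the stroke, from 0 (shut) to 100 (fully open), set as the call begins (left out, the last holds). The fingers move at their own pace and stop on an object; "force" is the grip in N (left out, the last holds). Time passes only in rows, so rows that repeat a pose let the fingers close, or fill a call up. It gives the time, the measured TCP pose, the force, the opening and the grip force at its end, in the units of the state.
- robot.read_state(): the state, without advancing time (a new reading comes with each control period).
- robot.capture(name): name is "scene" or "top"; returns a dict with "color" (400x640x3 uint8, red, green, blue), "vertical_fov" (degrees; the focal length in pixels is half the picture's height over the tangent of half this angle, whatever the lens; pixels are square), "cx", "cy" (the principal point, pixels), "k1" (the pictures are not rectified: a ray, as slopes to the right and down, at radius r is drawn at 1 + k1 r^2 times it, then the intrinsics apply), "view" (4x4, takes a point from world to camera coordinates). Camera axes: x right, y down, z forward; pixel columns grow to the right and rows downward; lengths in mm; the calibration is good to about 2 mm. A picture is of the moment at which its call begins. There is no depth.
- robot.sign_off(): hands the job in; it is judged then, once.
The state is a dict: "time_s": time; "joint_positions": joint angles; "dq": joint speeds; "joint_torque": joint torques, N m; "position": TCP position; "eef_rot": TCP orientation; "contact_force": force on the tool from outside, world axes, zero at the start; "torque": the same for the moment, N m; "width": opening from 0.0 (shut) to 1.0 (fully open); "finger_force": force on a finger pad.
Only numpy, scipy, OpenCV 4.12 (cv2) and the standard library are available. Lean on these libraries where they do the work, as an engineer would, in place of code of your own. Each camera call takes 0.05 s, during which the arm holds its last target. There are 200 camera calls.

## Task

Pump the sample carousel's indexing lever, a tooth at a stroke, until its one empty nest stands in line with the loading shelf, and slide the sample carrier off the shelf into that nest until it is fully home against the back stop. Then pump the lever on until this carrier stands under the measuring head, and let the lever go back to rest. Turn the carousel by its lever only, without touching its table or the samples already on it, and leave the other things on the bench where they are.

Things in the scene. Friction and masses are not known exactly. Their poses are not given: they have to be found in the camera images.
- lever (a joint): angle of the indexing lever in rad, counter-clockwise from above, about the carousel's axis: 0 at rest, 0.75 at its end stop. A stroke must pass 0.70 to reach the next tooth. A spring brings it back to 0 when let go (3 N at the handle at rest, 6 N at the stop); driving the carousel as well takes up to about 10 N.
- handle (a point): point on the lever's upright round grey hand grip, on its centre line and 15 mm below its top. The grip is 24 mm in diameter and 64 mm tall, 205 mm from the carousel's axis, free on all sides; a flat bar lies 86 mm below this point. At rest it is on the carousel's left as seen from the robot; a stroke carries it towards the robot. It is pushed well near its top.
- axis (a point): the carousel's vertical axis at the height of the nest floors, 80 mm above the bench. The table is 290 mm in diameter; the samples already on it reach 50 mm above this height.
- nest (a point): the empty nest, turning with the carousel: where the carrier's centre must come, 110 mm from the axis, 14 mm above the nest floor. The nest is open outwards; two low side rails (8 mm high, 39 mm apart, flared at the mouth) run radially to a 10 mm high back stop at the inner end. The other nine nests are full.
- carrier_mid (a point): centre of the loose sample carrier's block: black, 64 mm long (its own y), 36 wide (x), 28 tall, with a low round steel-ringed window on top, 0.14 to 0.28 kg. It stands on the loading shelf, long side roughly towards the carousel. Its outer end is 32 mm from this point; when home, that end is 142 mm from the axis, just inside the table's rim.
- shelf_end (a point): middle of the loading shelf's inner edge, on its top, 150 mm from the axis. The shelf, 104 mm wide, runs straight outwards from here for 178 mm, less than 1 mm higher than the nest floor. Two guides 8 mm high form a funnel, 90 mm wide at 240 mm from the axis and 41 mm at 185 mm, then run parallel to the edge.
- head_spot (a point): the point under the measuring head where the carrier's centre must come; 110 mm from the axis, two stations (72 degrees counter-clockwise) past the load point. The head is a black barrel, 44 mm in diameter, its lower end 58 mm above this point, hanging from a steel post at the rear, 205 mm from the axis; barrel and post top out 225 mm above the bench.
- tape_roll: roll of tape lying flat, 120 mm in diameter, 22 mm tall; bystander.
- lens_case: flat grey lens case, 60 x 110 x 30 mm; bystander.
- post_holder: upright post holder, foot 62 mm in diameter, 105 mm tall; bystander.
- carousel: the round table with its notched rim plate, nests and mounted samples; origin on the axis at bench height, turns with it. Ten stations 36 degrees apart. A pawl lets it turn only counter-clockwise from above; each full lever stroke brings it to the next station and it registers there (within 1 degree) as the lever goes back. It starts on or between stations, 2 to 4 strokes before the shelf.
- load_spot (a point): the point in front of the loading shelf, 110 mm from the axis on the shelf's centre line, where the empty nest's point must come for loading.
There are look-alikes about, which are no part of the job. Leave any green or red look-alike of the part that bears carrier_mid alone.

How it is judged (in metres and radians):
On the way, in this order (a step that is already met when the one before it is completed fails the run):
1. the empty nest stands in line with the loading shelf (within 4 mm) and the carousel is still (horizontal distance between nest and load_spot below 0.004 m and angular speed of carousel below 0.05 rad/s), for 0.2 s.
2. the carrier is home in the nest (within 4 mm) while the nest is still at the shelf (distance between carrier_mid and nest below 0.004 m and horizontal distance between nest and load_spot below 0.004 m), for 0.2 s.
At the end, for the whole second after the job is handed in: The carrier sits upright and home in its nest (its centre within 4 mm of the nest point), stands under the measuring head (within 6 mm), the lever is back at rest (under 0.05 rad) and the carousel is still (distance between carrier_mid and nest below 0.004 m and horizontal distance between carrier_mid and head_spot below 0.006 m and angle between carrier_mid's own z axis and vertical below 0.05 rad and value of joint lever below 0.05 rad and angular speed of carousel below 0.03 rad/s); the robot touches nothing.
It fails at once if the carousel's table or the samples on it are touched by the robot (over 2 N) (contact force between any of the fingers, the arm and carousel above 2 N).
It fails at once if a bystander is shifted more than 20 mm (distance of any of tape_roll, lens_case, post_holder from where it was at the start of the episode above 0.02 m).
It also fails if it takes over 67 s, if anything falls off the work surface, if the arm or the gripper's body presses on something with over 40 N, if the wrist force passes 120 N, or if a joint passes its speed limit or range.

## Working session

There is one attempt and no reset: what is moved stays moved. The work goes in short steps, Python scripts to look and compute and a tool call to move; the robot and the scene stay as the last step left them, time stands still between calls to the robot, and variables do not carry over. Pictures are saved under pics/ and viewed, at most 11 in all, crops included, and the job is handed in when it is done.

Besides the shell and the picture viewer there is one more tool, called after "Emit:" as name(argument=value, ...), one argument or row to a line, values as JSON. carry_out: Moves the arm, as the interface text tells. Shift numbers are shares of 15 cm and turn numbers shares of pi/2 rad, none past 1 either way. Its arguments: {"type":"object","properties":{"steps":{"type":"array","items":{"type":"array","items":{"type":"array","items":{"type":"number","minimum":-1,"maximum":1}}}},"fingers":{"type":"number"},"force":{"type":"number"}},"required":["steps"]}

```bash
mkdir -p pics
cat > h.py <<'E'
import numpy as np, cv2
from workcell import robot
def cam(name):
    c=robot.capture(name); h=c["color"].shape[0]
    f=h/2/np.tan(np.radians(c["vertical_fov"])/2)
    c["K"]=np.array([[f,0,c["cx"]],[0,f,c["cy"]],[0,0,1]]); c["V"]=np.array(c["view"]); c["D"]=np.array([c["k1"],0,0,0,0])
    return c
def proj(c,P):
    P=np.atleast_2d(np.array(P,float)); V=c["V"]
    return cv2.projectPoints(P,cv2.Rodrigues(V[:3,:3])[0],V[:3,3],c["K"],c["D"])[0][:,0]
def ray(c,uv):
    n=cv2.undistortPoints(np.array(uv,float).reshape(-1,1,2),c["K"],c["D"])[:,0]
    R=c["V"][:3,:3]; o=-R.T@c["V"][:3,3]
    return o,np.c_[n,np.ones(len(n))]@R
def plane(c,uv,z):
    o,d=ray(c,uv); return o+d*((z-o[2])/d[:,2:3])
def save(c,n,box=None,s=1):
    im=c["color"][:,:,::-1]
    if box: im=im[box[1]:box[3],box[0]:box[2]]
    cv2.imwrite("pics/"+n,cv2.resize(im,None,fx=s,fy=s,interpolation=cv2.INTER_CUBIC))
E
python3 - <<'E'
from h import *
for n in("scene","top"):
    c=cam(n); save(c,n+"0.png",None,1.25); R=c["V"][:3,:3]; print(n,-R.T@c["V"][:3,3],R[2],c["K"][0,0],c["k1"])
s=robot.read_state(); print(s)
E
```

```text
scene [1254.9649376  -501.81636469 1019.83291101] [-0.5860366   0.39499102 -0.70749078] 404.5576813337326 0.019930940837936832
top [ 322.32842382    4.61663873 1739.47106744] [ 0.11648616 -0.00615646 -0.99317323] 517.707905850905 -0.005622231749805626
{'time_s': 0.1, 'joint_positions': array([ 1.06143661e+00,  4.80758813e-01,  1.59681233e+00,  2.65994169e-05,
        1.06510999e+00, -4.65822862e-02]), 'dq': array([-0.00250911, -0.0012387 ,  0.00027118,  0.00135005, -0.00072928,
       -0.00134953]), 'joint_torque': array([ 1.64675956e-03, -9.52263236e+01, -4.31040072e+01,  3.15485852e-05,
        4.87063662e-03,  2.67442397e-05]), 'position': array([289.9716586 , 581.33596199, 244.74270877]), 'eef_rot': array([-1.60527294e-04,  2.29335694e-01,  9.73347237e-01, -5.20156816e-04]), 'contact_force': array([-0.0706208 ,  0.24706294, -0.52634359]), 'torque': array([-0.03352748,  0.0110955 , -0.00701641]), 'finger_force': 0.0, 'width': 1.0017910993786963}
```

View pics/scene0.png

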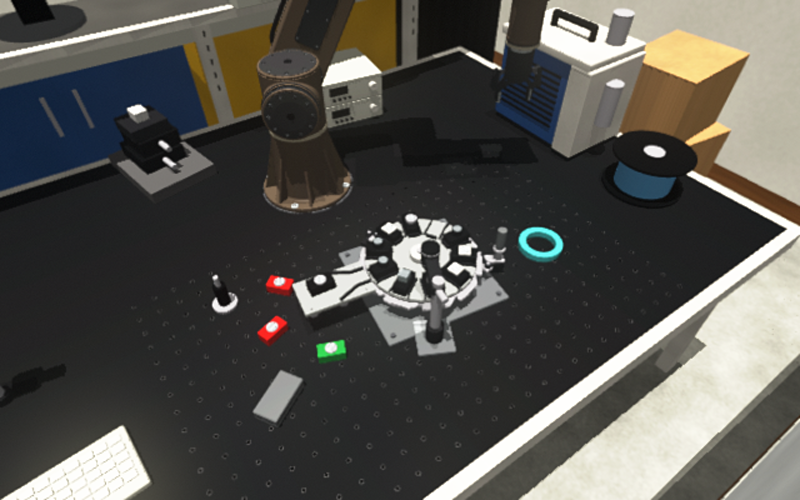

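View pics/top0.png

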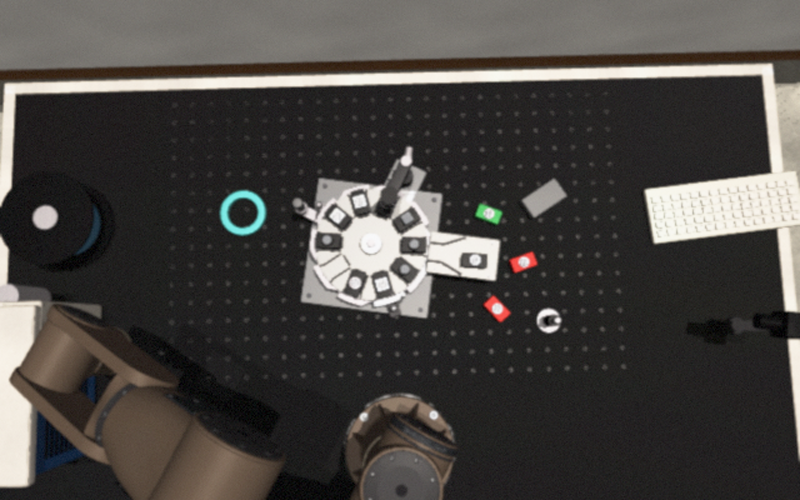

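The top picture shows the carousel at about (372,243), the grip at (299,205), the black carrier on the shelf at (475,260), and what looks like the empty nest at (332,268). The look-alikes are green at (488,213) and red at (523,262) and (497,308). Only the black one on the shelf fits the description, and I'll confirm that in a crop.

Run:
```python
from h import *
c=cam("top"); save(c,"top1.png",(225,110,425,260),4)
im=c["color"].astype(int)
# coarse
for n,uv,z in[("axis",(297.6,194.4),90),("grip",(239,164),150),("carrier",(380,208),110),("shelfR",(400,209),81)]:
    print(n,plane(c,[uv],z))
```

```text
axis [[533.59368575  55.41785856  90.        ]]
grip [[626.20671753 233.89174309 150.        ]]
carrier [[ 480.73241807 -204.83554544  110.        ]]
shelfR [[ 478.59729739 -272.85479722   81.        ]]
```

View pics/top1.png

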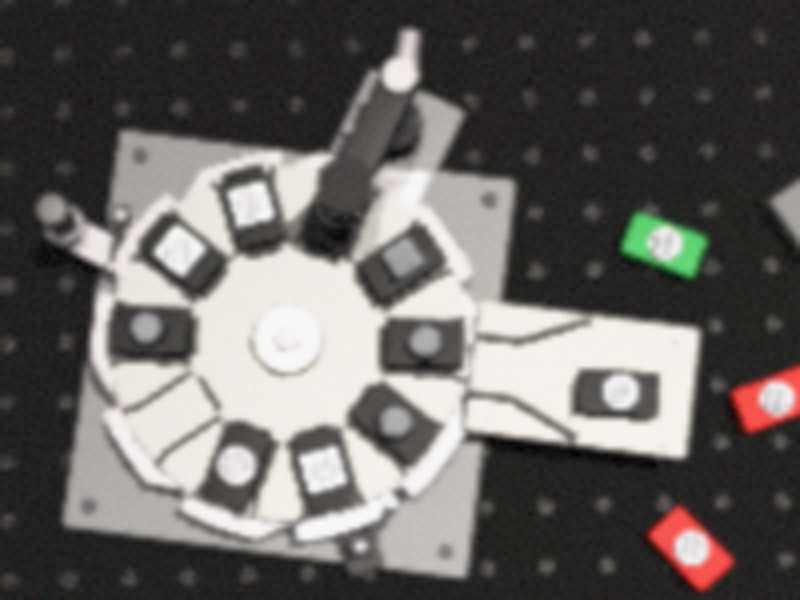

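The empty nest is at crop (170,418), and turning it CCW to the shelf is about 140°. The black carrier with the steel-ringed window, at crop (615,393) on the shelf, is the one; the green and red ones lie on the bench.

Run:
```python
from h import *
c=cam("scene"); save(c,"scene1.png",(225,160,425,290),4)
```

```text
(no output)
```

View pics/scene1.png

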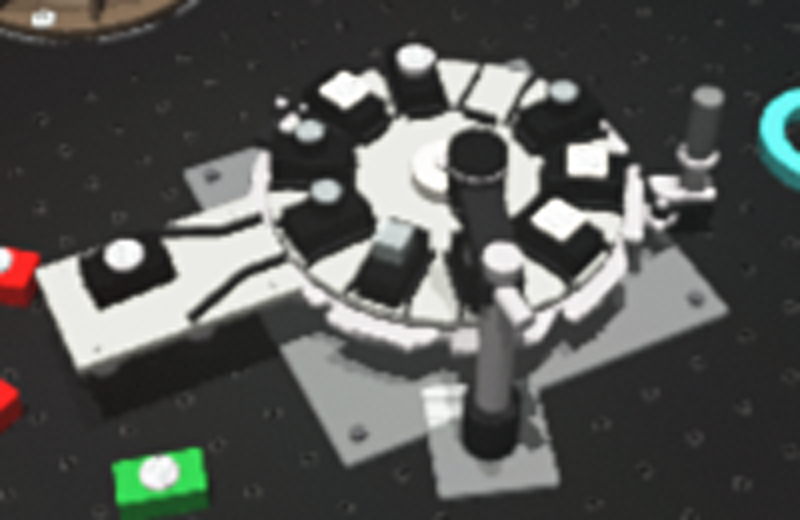

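The scene picture shows the grip top at crop (708,97), the carrier window at (124,255), and the shelf's outer corners at (40,272) and (82,370).

```bash
cat >> h.py <<'E'
def tri(c1,u1,c2,u2):
    (o1,d1),(o2,d2)=ray(c1,[u1]),ray(c2,[u2]); d1,d2=d1[0]/np.linalg.norm(d1),d2[0]/np.linalg.norm(d2)
    t=np.linalg.lstsq(np.c_[d1,-d2],o2-o1,rcond=None)[0]; a,b=o1+t[0]*d1,o2+t[1]*d2
    return (a+b)/2,np.linalg.norm(a-b)
E
python3 - <<'E'
from h import *
t=cam("top");s=cam("scene")
T=lambda u,v:np.array([225+u/4-.375,110+v/4-.375]); S=lambda u,v:np.array([225+u/4-.375,160+v/4-.375])
for n,a,b in[("griptop",(50,210),(708,97)),("shelf far corner robot side",(686,457),(40,272)),("shelf far corner",(697,326),(82,370)),("window",(620,392),(124,255))]:
    print(n,tri(t,T(*a),s,S(*b)))
for n,p,z in[("c1",(697,326),81),("c2",(686,457),81),("i1",(474,300),81),("i2",(467,435),81),("hub",(288,340),95),("nest",(170,418),80)]: print(n,plane(t,[T(*p)],z))
# table circle: cream mask radius
im=cv2.cvtColor(t["color"],cv2.COLOR_RGB2HSV); print(im[195,290],im[190,395],im[225,270])
# carrier black contour on shelf
g=cv2.cvtColor(t["color"],cv2.COLOR_RGB2GRAY); m=((g<90)*255).astype(np.uint8); m[:,:364]=0;m[:,394:]=0;m[:192]=0;m[222:]=0
m=cv2.morphologyEx(m,cv2.MORPH_OPEN,np.ones((5,5)))
cn=max(cv2.findContours(m,0,1)[0],key=cv2.contourArea)
w=plane(t,cn[:,0].astype(float),108)[:,:2].astype(np.float32); print("carrier",cv2.minAreaRect(w))
E
```

```text
griptop (array([632.40010779, 239.77726685, 149.6642586 ]), np.float64(0.12631570761742072))
shelf far corner robot side (array([ 432.13305914, -256.49198066,   78.14153667]), np.float64(4.721273589815262))
shelf far corner (array([ 537.0099593 , -271.94362462,   79.38881707]), np.float64(0.4256843911405843))
window (array([ 481.98503484, -203.62995062,  110.01572482]), np.float64(0.14480836944970213))
c1 [[ 536.71568527 -271.87085137   81.        ]]
c2 [[ 431.00351372 -258.22144624   81.        ]]
i1 [[562.71584237 -92.31982801  81.        ]]
i2 [[453.3980495  -83.09496092  81.        ]]
hub [[532.31036549  58.40028622  95.        ]]
nest [[473.5535842  155.13871382  80.        ]]
[ 20   3 247] [12 20 64] [ 20  10 239]
carrier ((487.97216796875, -179.99774169921875), (12.688607215881348, 12.902847290039062), 87.76802825927734)
```

```bash
cat >> h.py <<'E'
from scipy.spatial.transform import Rotation as Ro
def pose():
    s=robot.read_state(); q=s["eef_rot"]; return s,np.array(s["position"]),Ro.from_quat([q[1],q[2],q[3],q[0]])
def down(yaw): # tool z down, tool y at heading yaw (deg), world
    a=np.radians(yaw); y=np.array([np.cos(a),np.sin(a),0]); z=np.array([0,0,-1.]); return Ro.from_matrix(np.c_[np.cross(y,z),y,z])
def row(p,yaw,base=None):
    s,p0,R0=pose()
    if base: p0,R0=np.array(base[0],float),down(base[1])
    return np.round(np.r_[R0.inv().apply(np.array(p)-p0)/150,(R0.inv()*down(yaw)).as_rotvec()/(np.pi/2)],4)
def heading(R): y=R.as_matrix()[:,1]; return np.degrees(np.arctan2(y[1],y[0]))
E
python3 - <<'E'
from h import *
s,p,R=pose(); print(p,heading(R),R.as_matrix().round(3))
for yaw in(150.8,-29.2): print(row([631,237.5,200],yaw))
E
```

```text
[290.12389321 581.52807617 245.07645232] 63.48268433284672 [[-0.895  0.446 -0.   ]
 [ 0.446  0.895 -0.   ]
 [ 0.    -0.    -1.   ]]
[-3.0574e+00 -1.0375e+00  3.0090e-01 -2.0000e-04 -2.0000e-04 -9.7020e-01]
[-3.0574e+00 -1.0375e+00  3.0090e-01 -2.0000e-04  2.0000e-04  1.0298e+00]
```

Emit:
carry_out(
  steps=[
    [[-0.25,-0.09,0.02,0,0,0.09],[-0.5,-0.17,0.04,0,0,0.17],[-0.75,-0.26,0.06,0,0,0.26],[-1,-0.35,0.08,0,0,0.34],[-1,-0.35,0.08,0,0,0.43],[-1,-0.35,0.08,0,0,0.52],[-1,-0.35,0.08,0,0,0.6],[-1,-0.35,0.08,0,0,0.68]],
  ],
  fingers=65,
  force=20,
)

```text
time_s: 1.1
position: [401.1, 467.5, 233.3]
eef_rot: [-0.0, 0.695, 0.719, -0.0]
contact_force: [0.9, -0.2, 0.1]
width: 0.652
finger_force: 0.0
```

Run:
```python
from h import *
s,p,R=pose(); print(p,heading(R),s["width"],s["time_s"])
print(row([631,237.5,200],-29.2))
```

```text
[401.07957463 467.51626917 233.26354035] 1.9656610694269014 0.6519010513016373 1.1
[-1.5851  1.4793  0.2217 -0.      0.      0.3463]
```

Emit:
carry_out(
  steps=[
    [[-0.2,0.19,0,0,0,0.09],[-0.4,0.37,0,0,0,0.17],[-0.6,0.56,0,0,0,0.26],[-0.8,0.74,0,0,0,0.3463],[-0.98,0.9,0,0,0,0.3463],[-1,0.93,0,0,0,0.3463],[-1,0.93,0,0,0,0.3463],[-1,0.93,0,0,0,0.3463]],
  ],
)

```text
time_s: 1.9
position: [545.7, 323.9, 233.2]
eef_rot: [-0.0, 0.861, 0.509, -0.0]
contact_force: [0.8, 0.1, 0.3]
width: 0.653
finger_force: 0.0
```

Run:
```python
from h import *
s,p,R=pose(); print(p,heading(R),s["joint_positions"])
print(row([631,237.5,185],-29.2))
```

```text
[545.6730379  323.90763673 233.18062739] -28.868047074856737 [4.87756958e-01 4.70415248e-01 1.64623709e+00 3.54135559e-04
 1.02534886e+00 9.91415599e-01]
[-2.298e-01  7.764e-01  3.209e-01 -3.000e-04  1.000e-04  3.700e-03]
```

Emit:
carry_out(
  steps=[
    [[-0.06,0.2,0.08,0,0,0.003],[-0.12,0.4,0.16,0,0,0.003],[-0.18,0.6,0.24,0,0,0.003],[-0.23,0.776,0.32,0,0,0.003],[-0.23,0.776,0.32,0,0,0.003],[-0.23,0.776,0.32,0,0,0.003],[-0.23,0.776,0.32,0,0,0.003],[-0.23,0.776,0.32,0,0,0.003]],
  ],
)

```text
time_s: 2.7
position: [630.9, 238.2, 185.9]
eef_rot: [-0.0, 0.862, 0.507, 0.0]
contact_force: [0.1, -1.1, 0.4]
width: 0.65
finger_force: 0.0
```

Run:
```python
from h import *
s,p,R=pose(); print(p,heading(R))
c=cam("scene"); print(proj(c,[[631,237.5,150],p])); save(c,"scene2.png",(355,120,455,220),6)
print(row([631,237.5,137],-29.2))
```

```text
[630.9457494  238.24053112 185.89317254] -29.0643479716188
[[400.77420068 183.83445344]
 [402.55278114 175.1957411 ]]
[-3.500e-03  1.300e-03  3.261e-01  2.000e-04 -3.000e-04  1.400e-03]
```

View pics/scene2.png

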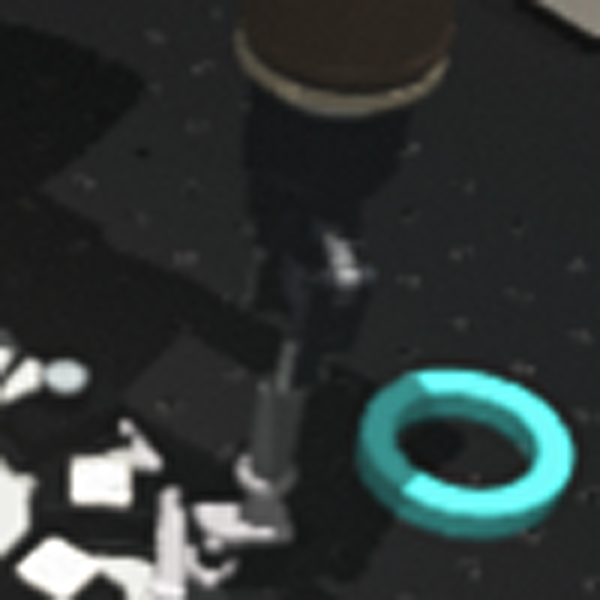

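The fingers stand over the grip (crop (275,380)). Going down and closing lightly.

Emit:
carry_out(
  steps=[
    [[0,0,0.08,0,0,0],[0,0,0.16,0,0,0],[0,0,0.24,0,0,0],[0,0,0.32,0,0,0],[0,0,0.32,0,0,0],[0,0,0.32,0,0,0],[0,0,0.32,0,0,0],[0,0,0.32,0,0,0]],
  ],
)

```text
time_s: 3.55
position: [632.0, 237.0, 137.9]
eef_rot: [0.0, 0.862, 0.506, 0.0]
contact_force: [0.5, 0.1, -0.2]
width: 0.648
finger_force: 0.0
```

Emit:
carry_out(
  steps=[
    [[0,0,0,0,0,0],[0,0,0,0,0,0],[0,0,0,0,0,0],[0,0,0,0,0,0],[0,0,0,0,0,0],[0,0,0,0,0,0],[0,0,0,0,0,0],[0,0,0,0,0,0]],
  ],
  fingers=0,
  force=20,
)

```text
time_s: 4.35
position: [632.0, 236.9, 137.7]
eef_rot: [0.0, 0.862, 0.506, 0.0]
contact_force: [2.2, -2.5, 5.6]
width: 0.275
finger_force: 20.5
```

Run:
```python
from h import *
s,p,R=pose(); print(p,heading(R),s["width"]*85,s["contact_force"],s["torque"])
C=np.array([531,58.5]);v=p[:2]-C; print(np.hypot(*v),np.degrees(np.arctan2(v[1],v[0])))
h=heading(R)
for k in range(1,9):
    a=0.0915*k; c,n=np.cos(a),np.sin(a); q=C+np.array([[c,-n],[n,c]])@v
    print(k,a,row([*q,p[2]],h+np.degrees(a),(p,h)))
```

```text
[631.99266411 236.88115461 137.69643103] -29.15286010497637 23.334905972616003 [ 2.23231811 -2.52829454  5.640098  ] [-0.36548426 -0.35705969 -0.05455714]
204.9862300827995 60.483101569562486
1 0.0915 [-0.0049 -0.1249  0.      0.      0.     -0.0583]
2 0.183 [-0.0212 -0.2488  0.      0.      0.     -0.1165]
3 0.27449999999999997 [-0.0488 -0.3707  0.      0.      0.     -0.1748]
4 0.366 [-0.0874 -0.4896  0.      0.      0.     -0.233 ]
5 0.4575 [-0.1367 -0.6045  0.      0.      0.     -0.2913]
6 0.5489999999999999 [-0.1963 -0.7144  0.      0.      0.     -0.3495]
7 0.6405 [-0.2657 -0.8184  0.      0.      0.     -0.4078]
8 0.732 [-0.3443 -0.9156  0.      0.      0.     -0.466 ]
```

Grip radius 205 mm checks. First stroke.

Emit:
carry_out(
  steps=[
    [[-0.005,-0.125,0,0,0,-0.058],[-0.021,-0.249,0,0,0,-0.1165],[-0.049,-0.371,0,0,0,-0.175],[-0.087,-0.49,0,0,0,-0.233],[-0.137,-0.6045,0,0,0,-0.291],[-0.196,-0.714,0,0,0,-0.3495],[-0.266,-0.818,0,0,0,-0.408],[-0.344,-0.916,0,0,0,-0.466]],
  ],
)

```text
time_s: 5.15
position: [486.9, 257.0, 137.6]
eef_rot: [0.001, 0.622, 0.783, -0.0]
contact_force: [14.5, -21.5, 1.3]
width: 0.276
finger_force: 21.0
```

```bash
cat >> h.py <<'E'
def lev():
    s,p,R=pose(); v=p[:2]-[531,58.5]; print(s["time_s"],p,"r",np.hypot(*v),"lev",np.radians(np.degrees(np.arctan2(v[1],v[0]))-60.483),heading(R)+29.15,s["contact_force"],s["width"]*85)
E
python3 -c "
from h import *
lev()"
```

```text
5.15 [486.92832059 256.99508787 137.58945786] r 203.32882932445324 lev 0.7336537092511709 42.20284703518295 [ 14.51836188 -21.46143399   1.26168333] 23.474927145215858
```

Emit:
carry_out(
  steps=[
    [[-0.005,0.125,0,0,0,0.058],[-0.021,0.249,0,0,0,0.1165],[-0.049,0.371,0,0,0,0.175],[-0.087,0.49,0,0,0,0.233],[-0.137,0.6045,0,0,0,0.291],[-0.196,0.714,0,0,0,0.3495],[-0.266,0.818,0,0,0,0.408],[-0.344,0.916,0,0,0,0.466]],
  ],
)

```text
time_s: 5.95
position: [632.4, 238.5, 137.5]
eef_rot: [-0.0, 0.863, 0.505, -0.0]
contact_force: [-2.6, -4.3, 6.4]
width: 0.275
finger_force: 21.8
```

Run:
```python
from h import *
lev()
c=cam("top"); save(c,"top2.png",(225,110,425,260),4)
```

```text
5.95 [632.44649176 238.47862311 137.46016445] r 206.60032785220767 lev 0.0018997166857126445 -0.23218833956291363 [-2.61651111 -4.29878183  6.41479614] 23.371238740172874
```

View pics/top2.png

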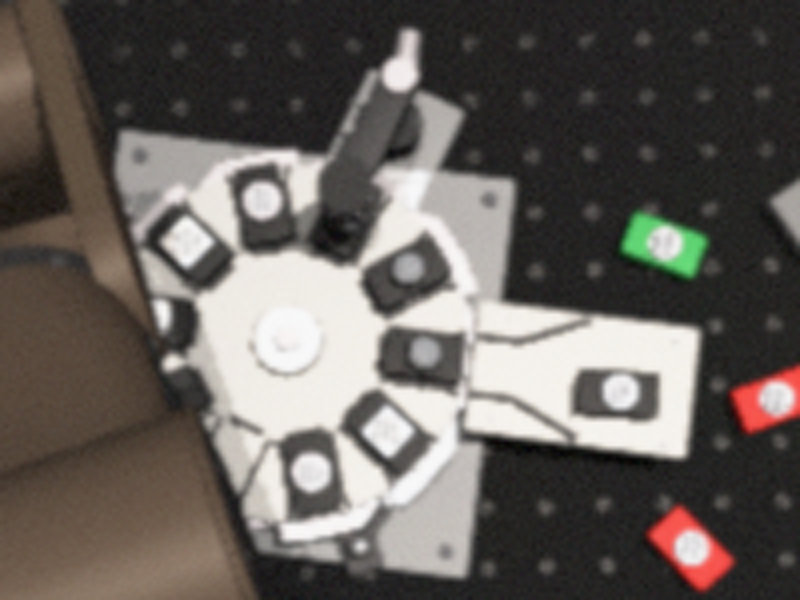

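The table moved about 32° and registered: a sample now stands at (425,353) in line with the shelf. The empty nest is near (235,460), so there are 3 more strokes to go.

Emit:
carry_out(
  steps=[
    [[-0.005,-0.125,0,0,0,-0.058],[-0.021,-0.249,0,0,0,-0.1165],[-0.049,-0.371,0,0,0,-0.175],[-0.087,-0.49,0,0,0,-0.233],[-0.137,-0.6045,0,0,0,-0.291],[-0.196,-0.714,0,0,0,-0.3495],[-0.266,-0.818,0,0,0,-0.408],[-0.344,-0.916,0,0,0,-0.466]],
  ],
)

```text
time_s: 6.8
position: [486.8, 258.8, 137.4]
eef_rot: [0.001, 0.622, 0.783, -0.001]
contact_force: [14.5, -21.7, -0.5]
width: 0.272
finger_force: 21.5
```

Emit:
carry_out(
  steps=[
    [[-0.005,0.125,0,0,0,0.058],[-0.021,0.249,0,0,0,0.1165],[-0.049,0.371,0,0,0,0.175],[-0.087,0.49,0,0,0,0.233],[-0.137,0.6045,0,0,0,0.291],[-0.196,0.714,0,0,0,0.3495],[-0.266,0.818,0,0,0,0.408],[-0.344,0.916,0,0,0,0.466]],
  ],
)

```text
time_s: 7.6
position: [632.5, 240.5, 137.3]
eef_rot: [-0.0, 0.863, 0.505, -0.0]
contact_force: [-1.2, -4.6, 4.5]
width: 0.272
finger_force: 22.1
```

Emit:
carry_out(
  steps=[
    [[-0.005,-0.125,0,0,0,-0.058],[-0.021,-0.249,0,0,0,-0.1165],[-0.049,-0.371,0,0,0,-0.175],[-0.087,-0.49,0,0,0,-0.233],[-0.137,-0.6045,0,0,0,-0.291],[-0.196,-0.714,0,0,0,-0.3495],[-0.266,-0.818,0,0,0,-0.408],[-0.344,-0.916,0,0,0,-0.466]],
  ],
)

```text
time_s: 8.4
position: [486.9, 260.5, 137.2]
eef_rot: [0.001, 0.622, 0.783, -0.001]
contact_force: [15.3, -23.0, 0.4]
width: 0.273
finger_force: 22.3
```

Emit:
carry_out(
  steps=[
    [[-0.005,0.125,0,0,0,0.058],[-0.021,0.249,0,0,0,0.1165],[-0.049,0.371,0,0,0,0.175],[-0.087,0.49,0,0,0,0.233],[-0.137,0.6045,0,0,0,0.291],[-0.196,0.714,0,0,0,0.3495],[-0.266,0.818,0,0,0,0.408],[-0.344,0.916,0,0,0,0.466]],
  ],
)

```text
time_s: 9.2
position: [632.6, 242.2, 137.1]
eef_rot: [0.0, 0.863, 0.505, -0.0]
contact_force: [-0.5, -5.4, 3.1]
width: 0.276
finger_force: 22.6
```

Run:
```python
from h import *
lev()
c=cam("top"); save(c,"top3.png",(225,110,425,260),4)
```

```text
9.2 [632.64434994 242.23705159 137.11777406] r 209.9782798356303 lev 0.009867909337719406 -0.17017788215856555 [-0.47996683 -5.38516993  3.1255278 ] 23.48477354705248
```

View pics/top3.png

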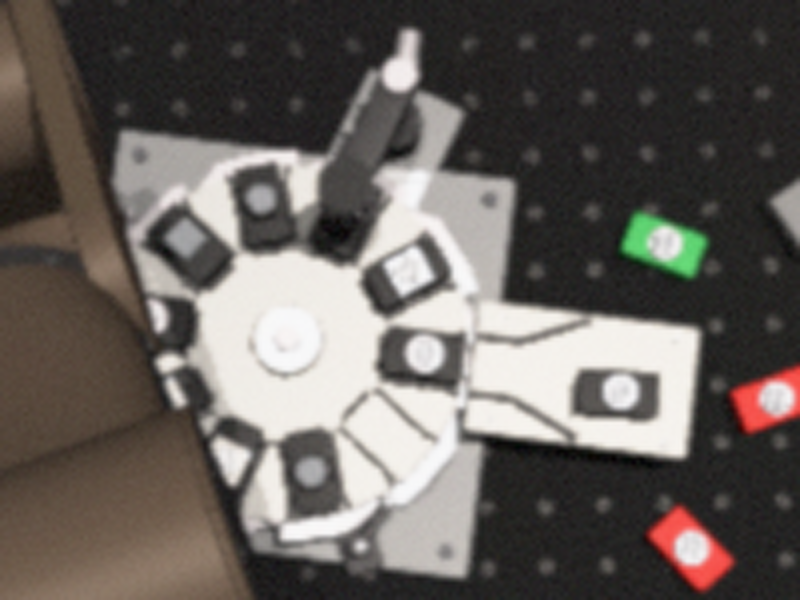

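The empty nest is at (390,437), one station before the shelf. One more stroke, shifted about 4 mm inwards to cancel the radial creep.

Emit:
carry_out(
  steps=[
    [[-0.015,-0.125,0,0,0,-0.058],[-0.041,-0.249,0,0,0,-0.1165],[-0.079,-0.371,0,0,0,-0.175],[-0.117,-0.49,0,0,0,-0.233],[-0.167,-0.6045,0,0,0,-0.291],[-0.226,-0.714,0,0,0,-0.3495],[-0.296,-0.818,0,0,0,-0.408],[-0.374,-0.916,0,0,0,-0.466]],
  ],
)

```text
time_s: 10.05
position: [485.1, 260.2, 137.1]
eef_rot: [0.001, 0.622, 0.783, 0.0]
contact_force: [16.5, -19.5, -5.9]
width: 0.273
finger_force: 22.2
```

Emit:
carry_out(
  steps=[
    [[-0.005,0.125,0,0,0,0.058],[-0.021,0.249,0,0,0,0.1165],[-0.049,0.371,0,0,0,0.175],[-0.087,0.49,0,0,0,0.233],[-0.137,0.6045,0,0,0,0.291],[-0.196,0.714,0,0,0,0.3495],[-0.266,0.818,0,0,0,0.408],[-0.344,0.916,0,0,0,0.466]],
  ],
)

```text
time_s: 10.85
position: [632.1, 242.3, 137.3]
eef_rot: [-0.0, 0.863, 0.505, 0.002]
contact_force: [7.6, 10.1, -6.3]
width: 0.274
finger_force: 22.0
```

Run:
```python
from h import *
lev()
s,p,R=pose(); print(s["joint_positions"])
```

```text
10.85 [632.14443712 242.3257099  137.28094224] r 209.81441509651307 lev 0.012157339527093265 -0.16008663396170775 [ 7.64038797 10.06488138 -6.27028871] 23.266439757691916
[0.32057777 0.62737734 1.6258255  0.00174024 0.88538946 0.83103415]
```

Emit:
carry_out(
  steps=[
    [[0,0,0,0,0,0],[0,0,0,0,0,0],[0,0,0,0,0,0],[0,0,-0.1,0,0,0],[0,0,-0.3,0,0,0],[0,0,-0.5,0,0,0],[0,0,-0.7,0,0,0],[0,0,-0.8,0,0,0]],
  ],
  fingers=65,
)

```text
time_s: 11.65
position: [631.1, 241.4, 261.4]
eef_rot: [0.0, 0.862, 0.507, 0.002]
contact_force: [0.7, -0.0, 0.6]
width: 0.649
finger_force: 0.0
```

Run:
```python
from h import *
lev()
print(row([500,110,255],-8.5)); print(row([482,-204,255],-6,([500,110,255],-8.5)))
```

```text
11.65 [631.08253411 241.4106923  261.35214945] r 208.50140285338102 lev 0.014503949984030703 0.05008792558113484 [ 0.73502771 -0.04967881  0.56047408] 55.15850965116099
[-1.1906 -0.3376  0.038   0.002  -0.0015 -0.2289]
[-2.0881  0.1907  0.      0.      0.     -0.0278]
```

Emit:
carry_out(
  steps=[
    [[-0.2,-0.09,0,0,0,-0.08],[-0.45,-0.18,0,0,0,-0.16],[-0.7,-0.26,0.02,0,0,-0.2289],[-1,-0.34,0.04,0,0,-0.2289],[-1,-0.34,0.04,0,0,-0.2289],[-1,-0.34,0.04,0,0,-0.2289],[-1,-0.34,0.04,0,0,-0.2289],[-1,-0.34,0.04,0,0,-0.2289]],
  ],
)

```text
time_s: 12.45
position: [513.6, 135.3, 251.4]
eef_rot: [0.0, 0.758, 0.653, 0.0]
contact_force: [-0.2, 0.1, -0.2]
width: 0.649
finger_force: 0.0
```

Emit:
carry_out(
  steps=[
    [[-0.3,0,0,0,0,0],[-0.6,0,0,0,0,0],[-0.9,0,0,0,0,0],[-1,0,0,0,0,0],[-1,0,0,0,0,0],[-1,0,0,0,0,0],[-1,0,0,0,0,0],[-1,0,0,0,0,0]],
  ],
)

```text
time_s: 13.25
position: [490.8, -12.6, 251.2]
eef_rot: [-0.0, 0.757, 0.653, -0.0]
contact_force: [-0.0, 0.7, -0.8]
width: 0.646
finger_force: 0.0
```

Run:
```python
from h import *
s,p,R=pose();print(p,heading(R)); print(row([482,-204,200],-6))
c=cam("top"); 
g=cv2.cvtColor(c["color"],cv2.COLOR_RGB2GRAY)
# carrier in full px: crop (573..657,370..418)-> 
x0,y0=364,199; sub=g[y0:y0+20,x0:x0+30]; m=((sub<120)*255).astype(np.uint8)
m=cv2.morphologyEx(m,cv2.MORPH_CLOSE,np.ones((9,9)))
cn=max(cv2.findContours(m,0,1)[0],key=cv2.contourArea)[:,0].astype(float)+[x0,y0]
w=plane(c,cn,105)[:,:2].astype(np.float32); print(cv2.minAreaRect(w))
save(c,"top4.png",(225,110,425,260),4)
```

```text
[490.83916546 -12.64216778 251.21493748] -8.470666414830774
[-1.2705e+00  1.2970e-01  3.4130e-01 -1.0000e-04 -1.0000e-04 -2.7500e-02]
((482.20050048828125, -195.58851623535156), (77.07470703125, 51.64924240112305), 69.90894317626953)
```

View pics/top4.png

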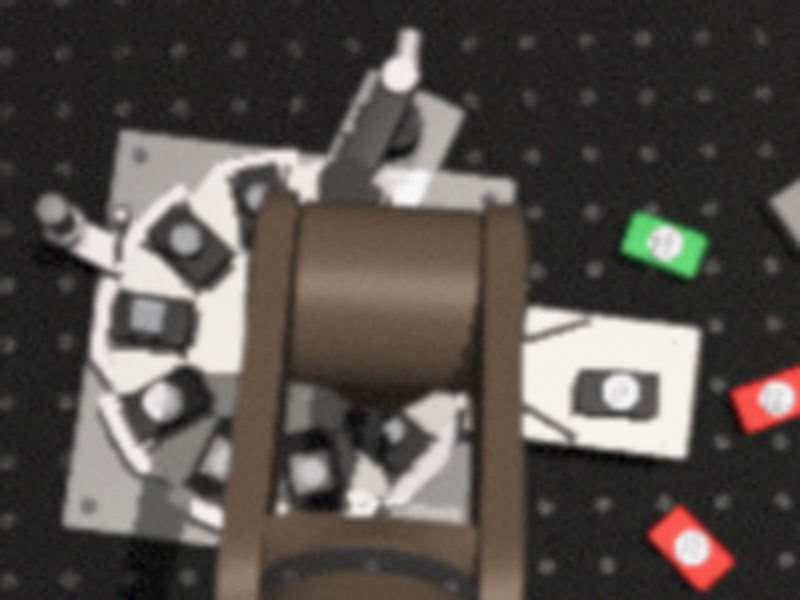

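The lever is back at rest (grip at (53,215)) and the carrier is at (617,393). I'll fit its long edge for the angle.

Run:
```python
from h import *
c=cam("top"); g=cv2.cvtColor(c["color"],cv2.COLOR_RGB2GRAY).astype(float)
U=[];L=[]
for x in range(370,389):
    col=g[196:222,x]
    for lst,idx in((U,range(0,13)),(L,range(25,12,-1))):
        idx=list(idx)
        for a,b in zip(idx,idx[1:]):
            if col[a]>=130>col[b]: lst.append((x,196+a+(col[a]-130)/(col[a]-col[b])*(b-a)));break
for l in(U,L):
    w=plane(c,l,108)[:,:2]; k=np.polyfit(w[:,1],w[:,0],1); r=w[:,0]-np.polyval(k,w[:,1]); k=np.polyfit(w[abs(r)<1.5,1],w[abs(r)<1.5,0],1)
    print(len(l),"x at y=-200",np.polyval(k,-200),"toolyaw",-np.degrees(np.arctan(k[0])))
ends=[]
for y in(203,205,212):
    r=g[y,362:398]; d=np.where(r<130)[0]; ends.append([(362+d[0]-.5,y),(362+d[-1]+.5,y)]); print(plane(c,ends[-1],108))
# funnel/shelf axis
print(plane(c,[(225+618/4-.4,110+393/4-.4)],108))
```

```text
13 x at y=-200 498.09466048444267 toolyaw -5.114919688415977
19 x at y=-200 462.33316179727484 toolyaw -5.310279702188885
[[ 497.73999076 -172.44182785  108.        ]
 [ 496.47162045 -220.02602581  108.        ]]
[[ 491.45024186 -169.02369744  108.        ]
 [ 489.75870027 -232.44243137  108.        ]]
[[ 469.27015008 -164.99821764  108.        ]
 [ 467.49291364 -231.48181166  108.        ]]
[[ 481.48022045 -202.26024773  108.        ]]
```

Run:
```python
from h import *
print(row([479.1,-213,155],-5.2))
```

```text
[-1.3314  0.1196  0.6418  0.     -0.     -0.0364]
```

Emit:
carry_out(
  steps=[
    [[-0.3,0,0.04,0,0,-0.036],[-0.6,0.06,0.08,0,0,-0.036],[-0.9,0.1,0.16,0,0,-0.036],[-1,0.12,0.24,0,0,-0.036],[-1,0.12,0.24,0,0,-0.036],[-1,0.12,0.24,0,0,-0.036],[-1,0.12,0.24,0,0,-0.036],[-1,0.12,0.24,0,0,-0.036]],
  ],
)

```text
time_s: 14.15
position: [486.4, -163.5, 215.8]
eef_rot: [0.0, 0.739, 0.674, 0.0]
contact_force: [0.6, 0.0, 0.4]
width: 0.648
finger_force: 0.0
```

Run:
```python
from h import *
s,p,R=pose();print(p,heading(R)); print(row([479.1,-213,150],-5.2),row([479.1,-213,106],-5.2))
```

```text
[ 486.41670655 -163.53182513  215.80868998] -5.224235894859991
[-3.328e-01 -1.880e-02  4.387e-01  4.000e-04  0.000e+00 -3.000e-04] [-3.328e-01 -1.900e-02  7.321e-01  4.000e-04  0.000e+00 -3.000e-04]
```

Emit:
carry_out(
  steps=[
    [[-0.16,-0.01,0.2,0,0,0],[-0.333,-0.019,0.4,0,0,0],[-0.333,-0.019,0.5,0,0,0],[-0.333,-0.019,0.6,0,0,0],[-0.333,-0.019,0.68,0,0,0],[-0.333,-0.019,0.732,0,0,0],[-0.333,-0.019,0.732,0,0,0],[-0.333,-0.019,0.732,0,0,0]],
  ],
)

```text
time_s: 14.95
position: [479.0, -213.9, 105.9]
eef_rot: [0.0, 0.739, 0.674, 0.0]
contact_force: [0.1, -0.6, -0.8]
width: 0.648
finger_force: 0.0
```

Emit:
carry_out(
  steps=[
    [[0,0,0,0,0,0],[0,0,0,0,0,0],[0,0,0,0,0,0],[0,0,0,0,0,0],[0,0,0,0,0,0],[0,0,0,0,0,0],[0,0,0,0,0,0],[0,0,0,0,0,0]],
  ],
  fingers=0,
  force=20,
)

```text
time_s: 15.75
position: [479.5, -214.4, 106.5]
eef_rot: [0.001, 0.739, 0.674, 0.0]
contact_force: [2.0, 0.6, 5.9]
width: 0.417
finger_force: 19.8
```

Run:
```python
from h import *
s,p,R=pose();print(p,heading(R),s["width"]*85,s["contact_force"])
# guides/shelf lines from the top view: parallel guide dark pixels near shelf inner end
c=cam("top"); g=cv2.cvtColor(c["color"],cv2.COLOR_RGB2GRAY); save(c,"top5.png",(325,160,425,235),8)
```

```text
[ 479.52713466 -214.44367915  106.4892388 ] -5.320541058691062 35.47980890070992 [1.99943203 0.63381681 5.85814868]
```

View pics/top5.png

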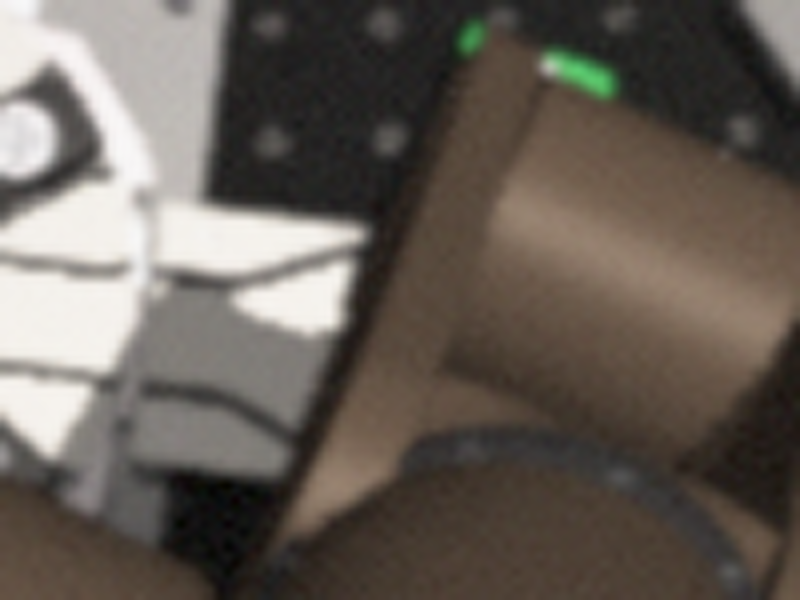

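The nest is in line with the shelf: its rails run from (0,260)/(0,365) into guides ending at (228,282)/(212,396).

Run:
```python
from h import *
c=cam("top"); g=cv2.cvtColor(c["color"],cv2.COLOR_RGB2GRAY).astype(float)
X=lambda u:325+u/8-.44; Y=lambda v:160+v/8-.44
def track(u0,v0,u1,v1):
    out=[]
    for x in np.arange(np.ceil(X(u0)),np.floor(X(u1))+1):
        yc=np.interp(x,[X(u0),X(u1)],[Y(v0),Y(v1)]); ys=np.arange(int(yc)-2,int(yc)+4); w=g[ys,int(x)]; w=np.clip(np.median(w)-w,0,None)
        if w.sum()>0: out.append((x,(w*ys).sum()/w.sum()))
    return plane(c,out,88)[:,:2]
gu,gl,nu,nl=[track(*a) for a in((155,273,228,282),(150,386,212,396),(0,260,125,270),(0,365,105,378))]
for n,w in zip("gu gl nu nl".split(),(gu,gl,nu,nl)):
    k=np.polyfit(w[:,1],w[:,0],1); print(n,len(w),w.mean(0).round(1),"deg",np.degrees(np.arctan(k[0])).round(2),"x at -52,-110:",np.polyval(k,[-52,-110]).round(1), "resid",np.std(w[:,0]-np.polyval(k,w[:,1])).round(2))
print(proj(c,[[531,58.5,88]]))
```

```text
gu 10 [ 528.2 -108.1] deg 12.93 x at -52,-110: [541.1 527.7] resid 0.65
gl 8 [ 483.6 -103.4] deg 9.29 x at -52,-110: [492.  482.5] resid 0.07
nu 16 [536.1 -56.9] deg 7.78 x at -52,-110: [536.7 528.8] resid 0.68
nl 13 [492.8 -50.7] deg 11.66 x at -52,-110: [492.6 480.6] resid 0.81
[[296.68058175 195.30397964]]
```

Run:
```python
from h import *
L=lambda y:505.5+(y+110)*.15
for y in(-214,-150,-120): print(row([L(y),y,106],-8.6))
b=([L(-120),-120,106],-8.6)
for y in(-87,): print(row([L(y),y,106],-8.6,b))
```

```text
[0.0094 0.0687 0.0032 0.0014 0.0004 0.0365]
[4.402e-01 9.280e-02 2.900e-03 1.400e-03 4.000e-04 3.650e-02]
[6.421e-01 1.042e-01 2.800e-03 1.400e-03 4.000e-04 3.650e-02]
[ 0.2225 -0.0003  0.      0.      0.      0.    ]
```

Emit:
carry_out(
  steps=[
    [[0,0.035,0,0,0,0.018],[0.01,0.069,0,0,0,0.0365],[0.11,0.075,0,0,0,0.0365],[0.22,0.081,0,0,0,0.0365],[0.33,0.087,0,0,0,0.0365],[0.44,0.093,0,0,0,0.0365],[0.54,0.099,0,0,0,0.0365],[0.642,0.104,0,0,0,0.0365]],
  ],
)

```text
time_s: 16.65
position: [504.8, -119.9, 106.5]
eef_rot: [0.002, 0.758, 0.652, 0.001]
contact_force: [4.0, -6.6, 1.5]
width: 0.413
finger_force: 20.9
```

Run:
```python
from h import *
s,p,R=pose();print(s["time_s"],p,heading(R),s["width"]*85,s["contact_force"])
print(row([505.5+(-87+110)*.15,-87,106.2],-8.6))
```

```text
16.65 [ 504.77306787 -119.92477139  106.54132615] -8.595095143661837 35.09711461037786 [ 4.02984878 -6.62946311  1.46597353]
[ 2.212e-01 -5.300e-03  2.100e-03  2.400e-03  6.000e-04  1.000e-04]
```

Emit:
carry_out(
  steps=[
    [[0.03,0,0,0,0,0],[0.06,0,0,0,0,0],[0.09,0,0,0,0,0],[0.12,0,0,0,0,0],[0.15,0,0,0,0,0],[0.18,0,0,0,0,0],[0.2,0,0,0,0,0],[0.22,0,0,0,0,0]],
  ],
)

```text
time_s: 17.45
position: [510.3, -87.8, 106.5]
eef_rot: [0.002, 0.758, 0.652, 0.001]
contact_force: [7.2, -6.4, -2.7]
width: 0.419
finger_force: 20.7
```

Run:
```python
from h import *
s,p,R=pose();print(s["time_s"],p,heading(R),s["width"]*85,s["contact_force"],s["torque"])
```

```text
17.45 [510.32823076 -87.82808293 106.53294665] -8.599701452313141 35.62922578796963 [ 7.19899116 -6.41303668 -2.66960246] [-1.26607542 -1.37840403 -0.21048357]
```

Emit:
carry_out(
  steps=[
    [[0,0,0,0,0,0],[0,0,0,0,0,0],[0,0,0,0,0,0],[0,0,-0.1,0,0,0],[0,0,-0.25,0,0,0],[0,0,-0.33,0,0,0],[-0.18,0,-0.33,0,0,0],[-0.36,0,-0.33,0,0,0]],
  ],
  fingers=55,
)

```text
time_s: 18.25
position: [500.1, -140.7, 155.5]
eef_rot: [0.0, 0.758, 0.653, 0.0]
contact_force: [0.4, 0.0, 0.8]
width: 0.549
finger_force: 0.0
```

Emit:
carry_out(
  steps=[
    [[0,0,0,0,0,0],[0,0,0,0,0,0],[0,0,0,0,0,0],[0,0,0.08,0,0,0],[0,0,0.16,0,0,0],[0,0,0.24,0,0,0],[0,0,0.33,0,0,0],[0,0,0.33,0,0,0]],
  ],
  fingers=0,
)

```text
time_s: 19.05
position: [498.6, -139.8, 103.2]
eef_rot: [-0.002, 0.758, 0.652, -0.001]
contact_force: [-0.2, 0.6, 0.1]
width: 0.0
finger_force: 0.0
```

Run:
```python
from h import *
s,p,R=pose();print(s["time_s"],p,heading(R),s["width"]*85,s["contact_force"]); print(np.hypot(*(p[:2]-[531.3,58.5])))
L=lambda y:505.5+(y+110)*.15
u=np.array([-.148,-.989])
for r in(165,155,150): q=np.array([531.3,58.5])+r*u; print(q,row([*q,106],-8.6))
```

```text
19.05 [ 498.61509149 -139.78099493  103.18694559] -8.575971213254164 0.030391036631571125 [-0.22765705  0.63572724  0.08785312]
200.95685157365986
[ 506.88  -104.685] [ 0.2396  0.0195 -0.0187 -0.0023 -0.0004  0.0003]
[508.36  -94.795] [ 3.063e-01  1.950e-02 -1.860e-02 -2.300e-03 -4.000e-04  3.000e-04]
[509.1  -89.85] [ 3.396e-01  1.940e-02 -1.860e-02 -2.300e-03 -4.000e-04  3.000e-04]
```

Emit:
carry_out(
  steps=[
    [[0.05,0.022,-0.018,0,0,0],[0.09,0.022,-0.018,0,0,0],[0.13,0.022,-0.018,0,0,0],[0.17,0.022,-0.018,0,0,0],[0.2,0.022,-0.018,0,0,0],[0.23,0.022,-0.018,0,0,0],[0.25,0.022,-0.018,0,0,0],[0.27,0.022,-0.018,0,0,0]],
  ],
)

```text
time_s: 19.85
position: [509.6, -100.8, 108.3]
eef_rot: [0.0, 0.758, 0.652, 0.0]
contact_force: [0.2, -3.7, 1.0]
width: -0.0
finger_force: 2.0
```

Run:
```python
from h import *
s,p,R=pose();print(s["time_s"],p,heading(R),s["contact_force"],s["torque"]); print(np.hypot(*(p[:2]-[531.3,58.5])))
```

```text
19.85 [ 509.56852256 -100.82978233  108.33898372] -8.58956159618169 [ 0.21073493 -3.72313403  1.03036612] [-0.65899663 -0.16369786 -0.05408889]
160.8049646301604
```

Emit:
carry_out(
  steps=[
    [[0.007,0,0.012,0,0,0],[0.014,0,0.012,0,0,0],[0.021,0,0.012,0,0,0],[0.027,0,0.012,0,0,0],[0.033,0,0.012,0,0,0],[0.038,0,0.012,0,0,0],[0.038,0,0.012,0,0,0],[0.038,0,0.012,0,0,0]],
  ],
)

```text
time_s: 20.65
position: [510.0, -95.1, 106.3]
eef_rot: [-0.0, 0.758, 0.652, -0.0]
contact_force: [0.9, -1.5, -0.0]
width: -0.002
finger_force: 0.6
```

Emit:
carry_out(
  steps=[
    [[0.005,0,0,0,0,0],[0.01,0,0,0,0,0],[0.015,0,0,0,0,0],[0.015,0,0,0,0,0],[0.015,0,0,0,0,0],[0.015,0,0,0,0,0],[0.015,0,0,0,0,0],[0.015,0,0,0,0,0]],
  ],
)

```text
time_s: 21.45
position: [510.4, -93.0, 106.4]
eef_rot: [-0.0, 0.758, 0.652, 0.0]
contact_force: [1.0, 0.8, 0.1]
width: -0.002
finger_force: 0.0
```

Run:
```python
from h import *
s,p,R=pose();print(s["time_s"],p,heading(R),s["contact_force"],s["torque"]); print(np.hypot(*(p[:2]-[531.3,58.5])))
```

```text
21.45 [510.43479258 -93.01336313 106.40929865] -8.599258928577317 [0.95448239 0.79017903 0.06303305] [-0.04789161  0.0318239   0.0379848 ]
152.9433100457206
```

Not against the stop yet; pushing on in small steps.

Emit:
carry_out(
  steps=[
    [[0.005,0,0,0,0,0],[0.01,0,0,0,0,0],[0.015,0,0,0,0,0],[0.02,0,0,0,0,0],[0.02,0,0,0,0,0],[0.02,0,0,0,0,0],[0.02,0,0,0,0,0],[0.02,0,0,0,0,0]],
  ],
)

```text
time_s: 22.25
position: [511.0, -91.2, 106.6]
eef_rot: [0.001, 0.758, 0.652, -0.0]
contact_force: [-2.6, -16.0, 2.5]
width: -0.004
finger_force: 8.5
```

Run:
```python
from h import *
s,p,R=pose();print(s["time_s"],p,heading(R),s["contact_force"],s["torque"]); print(np.hypot(*(p[:2]-[531.3,58.5])))
```

```text
22.25 [510.95171709 -91.2163151  106.61096422] -8.567278772660021 [ -2.61456268 -16.04235964   2.52838615] [-2.73781327  0.55943328 -0.01996609]
151.09277820264214
```

Force jumped to 16 N with the tool held up at r≈151 (pad half-width 9–11 mm, so the end is at ~141): that is the stop. Small confirmation push, then withdraw and look.

Emit:
carry_out(
  steps=[
    [[0.006,0,0,0,0,0],[0.006,0,0,0,0,0],[0.006,0,0,0,0,0],[0.006,0,0,0,0,0],[0.006,0,0,0,0,0],[0.006,0,0,0,0,0],[0.006,0,0,0,0,0],[0.006,0,0,0,0,0]],
  ],
)

```text
time_s: 23.05
position: [511.1, -91.1, 106.8]
eef_rot: [0.001, 0.758, 0.652, -0.001]
contact_force: [-5.3, -26.0, 4.5]
width: -0.004
finger_force: 13.5
```

Emit:
carry_out(
  steps=[
    [[-0.1,0,0,0,0,0],[-0.3,0,0,0,0,0],[-0.4,0,-0.2,0,0,0],[-0.4,0,-0.5,0,0,0],[-0.4,0,-0.8,0,0,0],[-0.4,0,-1,0,0,0],[-0.4,0,-1,0,0,0],[-0.4,0,-1,0,0,0]],
  ],
)

```text
time_s: 23.85
position: [502.1, -148.6, 256.8]
eef_rot: [0.001, 0.758, 0.652, 0.0]
contact_force: [-0.6, -0.1, -0.6]
width: 0.001
finger_force: 0.0
```

Run:
```python
from h import *
s,p,R=pose();print(s["time_s"],p)
c=cam("scene"); save(c,"scene3.png",(235,165,415,265),4.4)
for q in(([490,110,256],-19),): print(row(*q))
```

```text
23.85 [ 502.14244826 -148.64124157  256.78334691]
[ 1.6919e+00 -3.3420e-01 -4.0000e-04 -4.0000e-04 -1.0000e-04  1.1550e-01]
```

View pics/scene3.png

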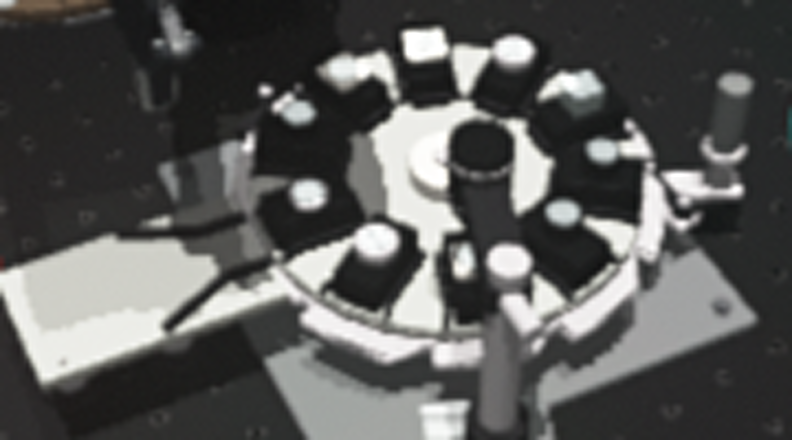

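The carrier at (308,195) is seated in the nest, with its outer end flush with the rim. Back to the lever grip at (735,90).

Emit:
carry_out(
  steps=[
    [[0.3,-0.02,-0.02,0,0,0.05],[0.6,-0.05,-0.02,0,0,0.1],[0.9,-0.08,-0.02,0,0,0.15],[1,-0.1,-0.02,0,0,0.2],[1,-0.1,-0.02,0,0,0.23],[1,-0.1,-0.02,0,0,0.23],[1,-0.1,-0.02,0,0,0.23],[1,-0.1,-0.02,0,0,0.23]],
  ],
  fingers=65,
)

```text
time_s: 24.7
position: [509.4, 1.6, 258.8]
eef_rot: [-0.0, 0.863, 0.506, -0.0]
contact_force: [-0.2, 0.5, 0.0]
width: 0.648
finger_force: 0.0
```

Run:
```python
from h import *
s,p,R=pose();print(s["time_s"],p,heading(R)); c=cam("scene"); print(plane(c,[(235+308/4.4,165+193/4.4)],110))
print(row([631.5,237.5,250],-29.2))
```

```text
24.7 [509.37433082   1.62822429 258.80170955] -29.264078004799913
[[516.7154246  -49.14381986 110.        ]]
[ 1.7697e+00 -5.9800e-02  5.9200e-02 -4.0000e-04  2.0000e-04 -1.0000e-03]
```

Carrier centre is at (516.7,-49), against the expected home of about (515,-50).

Emit:
carry_out(
  steps=[
    [[0.25,-0.01,0,0,0,0],[0.5,-0.02,0,0,0,0],[0.75,-0.03,0,0,0,0],[1,-0.03,0,0,0,0],[1,-0.03,0,0,0,0],[1,-0.03,0,0,0,0],[1,-0.03,0,0,0,0],[1,-0.03,0,0,0,0]],
  ],
)

```text
time_s: 25.55
position: [578.7, 134.0, 259.5]
eef_rot: [0.0, 0.863, 0.505, -0.0]
contact_force: [0.4, 1.0, -1.3]
width: 0.647
finger_force: 0.0
```

Emit:
carry_out(
  steps=[
    [[0.2,-0.01,0,0,0,0],[0.4,-0.02,0,0,0,0],[0.6,-0.03,0,0,0,0],[0.77,-0.03,0.1,0,0,0],[0.77,-0.03,0.25,0,0,0],[0.77,-0.03,0.4,0,0,0],[0.77,-0.03,0.45,0,0,0],[0.77,-0.03,0.45,0,0,0]],
  ],
)

```text
time_s: 26.35
position: [631.2, 237.1, 191.1]
eef_rot: [-0.0, 0.863, 0.505, -0.001]
contact_force: [-0.2, 0.2, 0.4]
width: 0.65
finger_force: 0.0
```

Run:
```python
from h import *
s,p,R=pose();print(s["time_s"],p,heading(R))
print(row([631.7,237.5,138],-29.2))
```

```text
26.35 [631.15632414 237.08661112 191.13404637] -29.342612098007027
[ 0.0047  0.0023  0.3542 -0.0008  0.0009 -0.0016]
```

Emit:
carry_out(
  steps=[
    [[0.005,0.002,0.1,0,0,0],[0.005,0.002,0.2,0,0,0],[0.005,0.002,0.3,0,0,0],[0.005,0.002,0.354,0,0,0],[0.005,0.002,0.354,0,0,0],[0.005,0.002,0.354,0,0,0],[0.005,0.002,0.354,0,0,0],[0.005,0.002,0.354,0,0,0]],
  ],
)

```text
time_s: 27.15
position: [632.7, 238.7, 139.4]
eef_rot: [0.0, 0.863, 0.505, 0.0]
contact_force: [0.2, 0.3, -1.0]
width: 0.655
finger_force: 0.0
```

Emit:
carry_out(
  steps=[
    [[0,0,0,0,0,0],[0,0,0,0,0,0],[0,0,0,0,0,0],[0,0,0,0,0,0],[0,0,0,0,0,0],[0,0,0,0,0,0],[0,0,0,0,0,0],[0,0,0,0,0,0]],
  ],
  fingers=0,
  force=20,
)

```text
time_s: 27.95
position: [632.7, 238.5, 139.2]
eef_rot: [0.0, 0.863, 0.505, 0.0]
contact_force: [2.1, -2.4, 4.9]
width: 0.276
finger_force: 20.5
```

```bash
python3 -c "
from h import *
lev()"
```

```text
27.95 [632.72733664 238.45980988 139.16334802] r 206.7219973589332 lev 0.000671525193632824 -0.14961800509096435 [ 2.09273775 -2.37019934  4.94094074] 23.499040657129424
```

Emit:
carry_out(
  steps=[
    [[-0.001,-0.0625,0,0,0,-0.029],[-0.006,-0.125,0,0,0,-0.058],[-0.013,-0.187,0,0,0,-0.0875],[-0.023,-0.249,0,0,0,-0.1165],[-0.036,-0.31,0,0,0,-0.1455],[-0.051,-0.371,0,0,0,-0.175],[-0.07,-0.431,0,0,0,-0.204],[-0.09,-0.49,0,0,0,-0.233]],
  ],
)

```text
time_s: 28.75
position: [561.8, 261.6, 139.1]
eef_rot: [0.001, 0.756, 0.655, -0.0]
contact_force: [5.1, -15.9, 8.0]
width: 0.271
finger_force: 20.8
```

Emit:
carry_out(
  steps=[
    [[-0.001,-0.0625,0,0,0,-0.029],[-0.006,-0.125,0,0,0,-0.058],[-0.013,-0.187,0,0,0,-0.0875],[-0.023,-0.249,0,0,0,-0.1165],[-0.036,-0.31,0,0,0,-0.1455],[-0.051,-0.371,0,0,0,-0.175],[-0.07,-0.431,0,0,0,-0.204],[-0.09,-0.489,0,0,0,-0.233]],
  ],
)

```text
time_s: 29.55
position: [488.0, 257.8, 139.1]
eef_rot: [0.001, 0.624, 0.782, -0.0]
contact_force: [15.4, -30.0, 5.0]
width: 0.274
finger_force: 20.6
```

```bash
python3 -c "
from h import *
lev()"
```

```text
29.55 [488.00987286 257.83134452 139.10588516] r 203.91453096587492 lev 0.7275869157208948 41.94752394191749 [ 15.38471566 -29.95514759   5.01655206] 23.327018941858547
```

Emit:
carry_out(
  steps=[
    [[-0.005,-0.012,0,0,0,-0.006],[-0.005,-0.012,0,0,0,-0.006],[-0.005,-0.012,0,0,0,-0.006],[-0.005,-0.012,0,0,0,-0.006],[-0.005,0,0,0,0,0],[-0.009,0.062,0,0,0,0.029],[-0.021,0.125,0,0,0,0.058],[-0.042,0.249,0,0,0,0.1165]],
  ],
)

```text
time_s: 30.35
position: [525.3, 262.8, 139.2]
eef_rot: [-0.0, 0.694, 0.72, 0.001]
contact_force: [1.4, 6.8, -0.2]
width: 0.271
finger_force: 20.1
```

Emit:
carry_out(
  steps=[
    [[-0.005,0.125,0,0,0,0.058],[-0.021,0.249,0,0,0,0.1165],[-0.049,0.371,0,0,0,0.175],[-0.087,0.49,0,0,0,0.233],[-0.137,0.6045,0,0,0,0.291],[-0.196,0.712,0,0,0,0.3495],[-0.196,0.712,0,0,0,0.3495],[-0.196,0.712,0,0,0,0.3495]],
  ],
)

```text
time_s: 31.15
position: [634.2, 237.6, 139.2]
eef_rot: [-0.0, 0.863, 0.505, 0.002]
contact_force: [5.6, 6.7, 2.4]
width: 0.274
finger_force: 20.7
```

Run:
```python
from h import *
lev()
c=cam("scene"); save(c,"x.png",(235,165,415,265),4.4)
C=np.array([531.3,58.5])
for a in(0,36,72):
    t=np.radians(261.5+a); q=[*(C+110*np.array([np.cos(t),np.sin(t)])),110]; uv=proj(c,[q])[0]; print(a,q,uv,c["color"][int(uv[1]),int(uv[0])])
# bright window blobs near each spot
g=cv2.cvtColor(c["color"],cv2.COLOR_RGB2GRAY); n,l,st,ce=cv2.connectedComponentsWithStats(((g>150)*255).astype(np.uint8))
for i in range(1,n):
    if 8<st[i,4]<120 and 290<ce[i][0]<350 and 195<ce[i][1]<235: print(ce[i],st[i,4],plane(c,[ce[i]],110))
```

```text
31.15 [634.17582426 237.58614448 139.23781299] r 206.6811502254683 lev -0.007509743164622051 -0.21007063297349404 [5.55913901 6.72691089 2.37228412] 23.300559665285636
0 [np.float64(515.0409647757429), np.float64(-50.29174496981085), 110] [304.39470124 208.69663979] [127 133 132]
36 [np.float64(582.0923474558537), np.float64(-39.07119164960437), 110] [319.68206529 220.35513628] [251 252 251]
72 [np.float64(629.7427797762227), np.float64(9.418240557921038), 110] [342.05080716 223.17008892] [150 156 154]
[304.89285714 205.17857143] 28 [[503.22159235 -40.68491967 110.        ]]
[340.2        222.86666667] 15 [[625.60123992   5.60199266 110.        ]]
```

Stroke one done: the carrier's window is now at the intermediate station. Second stroke, same again.

Emit:
carry_out(
  steps=[
    [[-0.001,-0.0625,0,0,0,-0.029],[-0.006,-0.125,0,0,0,-0.058],[-0.013,-0.187,0,0,0,-0.0875],[-0.023,-0.249,0,0,0,-0.1165],[-0.036,-0.31,0,0,0,-0.1455],[-0.051,-0.371,0,0,0,-0.175],[-0.07,-0.431,0,0,0,-0.204],[-0.09,-0.49,0,0,0,-0.233]],
  ],
)

```text
time_s: 32.0
position: [562.8, 261.3, 139.2]
eef_rot: [0.0, 0.756, 0.655, 0.001]
contact_force: [4.6, -2.8, 3.0]
width: 0.272
finger_force: 20.9
```

Emit:
carry_out(
  steps=[
    [[-0.001,-0.0625,0,0,0,-0.029],[-0.006,-0.125,0,0,0,-0.058],[-0.013,-0.187,0,0,0,-0.0875],[-0.023,-0.249,0,0,0,-0.1165],[-0.036,-0.31,0,0,0,-0.1455],[-0.051,-0.371,0,0,0,-0.175],[-0.07,-0.431,0,0,0,-0.204],[-0.09,-0.489,0,0,0,-0.233]],
  ],
)

```text
time_s: 32.8
position: [488.4, 257.7, 139.2]
eef_rot: [0.001, 0.624, 0.781, 0.001]
contact_force: [11.0, -12.8, 2.1]
width: 0.275
finger_force: 20.9
```

```bash
python3 -c "
from h import *
lev()"
```

```text
32.8 [488.36765408 257.69364519 139.18882614] r 203.70475007072176 lev 0.7260125317326778 41.91791383052629 [ 10.99284328 -12.75728768   2.14345598] 23.351658041481457
```

Emit:
carry_out(
  steps=[
    [[-0.003,-0.014,0,0,0,-0.007],[-0.003,-0.014,0,0,0,-0.007],[-0.003,-0.014,0,0,0,-0.007],[-0.003,-0.014,0,0,0,-0.007],[-0.003,0,0,0,0,0],[-0.007,0.062,0,0,0,0.029],[-0.019,0.125,0,0,0,0.058],[-0.04,0.249,0,0,0,0.1165]],
  ],
)

```text
time_s: 33.6
position: [525.7, 262.6, 139.3]
eef_rot: [-0.001, 0.695, 0.719, 0.002]
contact_force: [0.9, 20.0, -3.4]
width: 0.275
finger_force: 20.4
```

Emit:
carry_out(
  steps=[
    [[-0.005,0.125,0,0,0,0.058],[-0.021,0.249,0,0,0,0.1165],[-0.049,0.371,0,0,0,0.175],[-0.087,0.49,0,0,0,0.233],[-0.137,0.6045,0,0,0,0.291],[-0.196,0.708,0,0,0,0.3495],[-0.196,0.708,0,0,0,0.3495],[-0.196,0.708,0,0,0,0.3495]],
  ],
)

```text
time_s: 34.4
position: [634.3, 237.2, 139.3]
eef_rot: [-0.001, 0.863, 0.505, 0.002]
contact_force: [8.9, 15.1, -1.8]
width: 0.272
finger_force: 20.9
```

Emit:
carry_out(
  steps=[
    [[0,0,0,0,0,0],[0,0,0,0,0,0],[0,0,0,0,0,0],[0,0,0,0,0,0],[0,0,-0.2,0,0,0],[0,0,-0.4,0,0,0],[0,0,-0.6,0,0,0],[0,0,-0.8,0,0,0]],
  ],
  fingers=65,
)

```text
time_s: 35.2
position: [632.2, 234.8, 259.9]
eef_rot: [-0.0, 0.863, 0.505, -0.0]
contact_force: [0.8, 0.1, 0.8]
width: 0.65
finger_force: 0.0
```

Run:
```python
from h import *
lev()
c=cam("scene"); g=cv2.cvtColor(c["color"],cv2.COLOR_RGB2GRAY)
save(c,"scene4.png",(280,160,420,265),5)
uv=proj(c,[[631,237.5,150],[629.7,9.4,110]]); print(uv,[c["color"][int(v),int(u)] for u,v in uv])
```

```text
35.2 [632.23803483 234.83761646 259.91659371] r 203.33247323916532 lev -0.005999936273137288 -0.15814561444023667 [0.81314174 0.14630997 0.8468111 ] 55.20826543852034
[[400.77420068 183.83445344]
 [342.03732946 223.16391651]] [array([137, 140, 137], dtype=uint8), array([155, 162, 161], dtype=uint8)]
```

View pics/scene4.png

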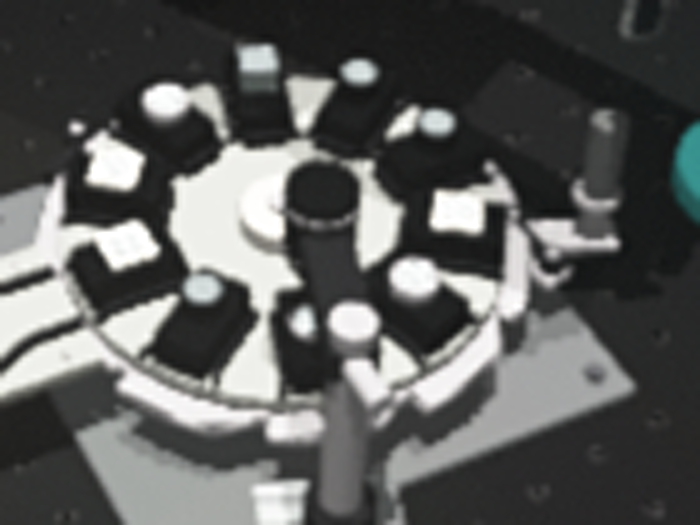

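The picture shows the carrier under the head at (300,320). The samples behind it are in the right order: square at the shelf (125,245), grey round at (205,290), and white round past the head at (412,275). The lever is at rest with its grip at (605,120), and the gripper is clear of everything. Handing in.

```bash
python3 -c "
from h import *
print(robot.sign_off())"
```

```text
the job is handed in; nothing more can be done
None
```

I handed the job in at about 35 s of the 67 s allowed: the carrier is pushed home against the back stop and stands under the measuring head, with the lever at rest and the gripper clear; the hand-in returned no verdict.

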